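Drive the slim wedge home in the bench vice

TASK

The hardwood bar lies loose between the jaws of the small wooden wedge vice. Take the slim wedge from its stand, set it thin end down in the tapered gap between the sliding jaw and the end stop, and tap or press it down until it is tight, so that the jaw grips the bar. Leave the stout wedge in its stand.

Things in the scene. Friction and masses are not known exactly. Their poses are not given: they have to be found in the camera images.
- slim_wedge_mid (a point): Slim wooden wedge, 84 mm tall, 0.05 kg, thin end down in a notched block 80x30x30 mm, with 54 mm clear above the block. 30 mm wide along its y, faces parallel (grip across these); along x it tapers from 28 mm thick at the top to 6 mm at the foot, alike both sides, so a half turn makes no difference. Point: its centre, 42 mm above the foot; z up.
- gap_mouth (a point): Middle of the mouth of the vice's wedge gap, 65 mm above the bench, level with the vice's top. x: across the gap, away from the bar; y: along it. Gap 60 mm long, 53 deep, 13 to 15 wide (about 20 at the sloped lips; its middle is up to 1 mm to -x of the point); walls taper like the slim wedge. The +x wall is fixed, the -x wall is the sliding jaw (friction 1 N).
- work_bar: Dark hardwood bar, 18x85x26 mm, origin at the middle of its underside, long in y; lies in the vice with 2 to 5 mm of slack; need not be touched. The wedge drops 33 to 40 mm into the gap, then under a few newtons 8 to 18 mm deeper as the jaw slides up to the bar; tight, its top is about 36 mm above the mouth. A last push of 15 to 20 N locks it by friction.
- stout_wedge_mid (a point): Stout wooden wedge, 76 mm tall, 30 mm wide (y), 44 mm thick at the top and 24 mm at the foot: too thick for the gap. It stands in a notched block like the slim one's; the blocks may have changed places. Point: its centre, half-way up.
Mind the look-alikes: they are no part of the job. What is shaped like the work_bar but blue is not meant.

How it is judged:
At the end, for the whole second after the job is handed in: The slim wedge stands in the gap of the vice, within 20 mm of its middle and 10 degrees of upright, at least 37 mm deep (its centre no more than 5 mm above the mouth), so tight that the jaw presses on the bar with more than 2 N, and the bar is at rest (z of slim_wedge_mid in the frame of gap_mouth below 0.005 m and horizontal distance between slim_wedge_mid and gap_mouth below 0.02 m and angle between slim_wedge_mid's own z axis and vertical below 0.17 rad and contact force between work_bar and jaw above 2 N and linear speed of work_bar below 0.01 m/s); the robot touches nothing.
It fails at once if the stout wedge is taken or knocked from its stand (distance of stout_wedge_mid from where it was at the start of the episode above 0.02 m).
It fails at once if the bar is pulled out of the vice (distance of work_bar from where it was at the start of the episode above 0.02 m).
It also fails if it takes over 45 s, if anything falls off the work surface, if the arm or the gripper's body presses on something with over 40 N, if the wrist force passes 120 N, or if a joint passes its speed limit or range.

ROBOT

A 6-joint arm with a two-finger parallel gripper is mounted at the origin on a cart in front of the work surface, level with it; the furniture and walls round the work are solid. World frame = base frame: x ahead of the robot, y to its left, z up, the work surface at z = 0. Lengths are in m, angles in rad, forces in N, time in s.
With the tool pointing down it reaches from about 0.25 to 0.725 m from the base axis. Payload 4 kg.
Tool frame: the origin (TCP) lies between the finger pads; the fingertips stand 11 mm ahead of it and the grasp point (between the pads) lies 8 mm behind it (bot.tip_extent is the distance from the TCP to the fingertips, in m); z points along the fingers, y is the line along which they close (so a half turn about z gives the same grasp; the last joint's range is limited). The gripper opens to 85 mm and grips with 20 to 120 N. Pads are 22 mm wide; open, the fingers measure 114 mm over their backs; the gripper's body (76 mm by 85 mm) begins 54 mm behind the grasp point. The pads swing forward as they close: fully open they stand 13 mm farther back than shut.
Start: joints at [-1.172, 0.241, 0.005, 1.335, 0, 1.571], TCP at [0.194, -0.461, 0.242] pointing down, gripper open.
Joint ranges: [-2.72, 2.72], [-1.05, 1.87], [-1.09, 1.28], [-1.99, 2.15], [-1.42, 1.44], [-3.14, 3.14]. Speed limits (rad/s): [2.79, 2.79, 3.14, 3.14, 3.14, 3.14].

INTERFACE

Orientations are given as a unit quaternion [x, y, z, w].
In Python, from workcell import bot gives the robot as it stands. The module is installed in compiled form; this text tells all that it offers.
- The arm moves only by the tool drive_tool, never from a script. Its argument "rows" is a list of rows, each an object of numbers: "dx", "dy", "dz": the shift along the tool's x, y, z in units of 50 mm (1.0 is 50 mm); "wx", "wy", "wz": the turn, a rotation vector about the tool's x, y, z in units of 5 degrees (1.0 is 5 degrees); "hand": the finger opening in mm, from 0 to 85.4. A call has 1 to 20 rows; each row is the pose to reach, as a shift and turn from the pose commanded when the call began, along the tool's axes at that moment; what a row does not reach only later rows make up. A row lasts 1/10 s, in which the tool goes at most 50 mm and 8.59 degrees, less where a joint would pass 70% of its speed; a pose out of reach is approached as far as the arm can. A call with a gripper value outside its range is refused whole. The fingers move at their own pace and stop on an object; the grip force is fixed at half the most. Time passes only in rows, so rows that repeat a pose let the fingers close. It gives the time, the measured TCP pose, the force, the opening and the grip force at its end, in the units of the state.
- bot.get_obs(): the state, without advancing time (a new reading comes with each control period).
- bot.camera(name): name is "scene" or "top"; returns the picture (384x512x3 uint8, red, green, blue); there is no depth.
- bot.get_calibration(name): a dict with "vfov" (degrees; the focal length in pixels is half the picture's height over the tangent of half this angle, whatever the lens; pixels are square), "cx", "cy" (the principal point, pixels), "k1" (the pictures are not rectified: a ray, as slopes to the right and down, at radius r is drawn at 1 + k1 r^2 times it, then the intrinsics apply), "origin" and "rotation" of the camera in the world. Camera axes: x right, y up, looking along -z (the intrinsics and any distortion apply to the point x, -y, -z); pixel columns grow to the right and rows downward; lengths in m; the calibration is good to about 2 mm. A picture is of the moment at which its call begins. get_calibration takes no time and is no camera call.
- bot.job_done(): hands the job in; it is judged then, once.
Trained networks look in the newest picture that a camera, given by its name, has taken for a name from the list of things; names that differ only in an ending like _2 or _b are one class to them, and where a whole thing is asked for, a point or a joint stands for the part that bears it (a point fixed in the world has none). Each returns a list of dicts, best first, with "score" (0 to 1); they miss things now and then, are a little off and sometimes report something else, mostly with a low value. They report only what shows in the picture. A call takes as long as a camera call. They do not tell look-alikes from the thing itself.
- bot.look_for(camera, thing): "extent" ([centre column, centre row, width, height] in pixels, round what is visible of it).
- bot.outline_of(camera, thing): "region" (384x512 bool, what is visible of it) and "extent" ([centre column, centre row, width, height] in pixels, round what is visible of it).
The state is a dict: "clock": time; "joint_pos": joint angles; "joint_vel": joint speeds; "tau": joint torques, N m; "eef_pos": TCP position; "tool_rot": TCP orientation; "ft_force": force on the tool from outside, world axes, zero at the start; "ft_torque": the same for the moment, N m; "grip_width": finger opening in m; "grasp_force": force on a finger pad.
Only numpy, scipy, OpenCV 4.12 (cv2) and the standard library are available. Lean on these libraries where they do the work, as an engineer would, in place of code of your own. Each camera call takes 0.05 s, during which the arm holds its last target. There are 200 camera calls.

## Working session

There is one attempt and no reset: what is moved stays moved. The work goes in short steps, Python scripts to look and compute and a tool call to move; the robot and the scene stay as the last step left them, time stands still between calls to the robot, and variables do not carry over. Pictures are saved under pics/ and viewed, at most 10 in all, crops included, and the job is handed in when it is done.

Besides the shell and the picture viewer there is one more tool, called after "Emit:" in YAML: its name, and indented under it one key for each argument. drive_tool: Moves the arm, as the interface text tells. Its arguments: {"type":"object","properties":{"rows":{"type":"array","items":{"type":"object","properties":{"dx":{"type":"number"},"dy":{"type":"number"},"dz":{"type":"number"},"wx":{"type":"number"},"wy":{"type":"number"},"wz":{"type":"number"},"hand":{"type":"number"}}}}},"required":["rows"]}

```bash
mkdir -p pics
cat > h.py <<'E'
import numpy as np, cv2
from workcell import bot
def ray(cam,u,v):
    c=bot.get_calibration(cam); f=192/np.tan(np.radians(c['vfov'])/2)
    K=np.array([[f,0,c['cx']],[0,f,c['cy']],[0,0,1.]])
    p=cv2.undistortPoints(np.array([[[u,v]]],float),K,np.array([c['k1'],0,0,0.]))[0,0]
    R=np.array(c['rotation']).reshape(3,3)
    return np.array(c['origin']),R@np.array([p[0],-p[1],-1])
def atz(cam,u,v,z):
    o,d=ray(cam,u,v); return o+d*(z-o[2])/d[2]
def proj(cam,P):
    c=bot.get_calibration(cam); f=192/np.tan(np.radians(c['vfov'])/2)
    R=np.array(c['rotation']).reshape(3,3); q=R.T@(np.array(P)-c['origin'])
    s=np.array([q[0],-q[1]])/-q[2]; s=s*(1+c['k1']*(s@s)); return s*f+[c['cx'],c['cy']]
E
python3 - <<'E'
from h import *
for c in('scene','top'):
    im=bot.camera(c); cv2.imwrite(f'pics/{c}0.png',cv2.resize(im[:,:,::-1],(800,600),interpolation=cv2.INTER_CUBIC))
    cal=bot.get_calibration(c); print(c,cal['vfov'],cal['k1'],np.round(cal['origin'],3),np.round(cal['rotation'],2).tolist())
    for t in('slim_wedge_mid','stout_wedge_mid','gap_mouth','work_bar'):
        for r in bot.look_for(c,t)[:3]: print(t,round(r['score'],2),np.round(r['extent'],1), np.round(atz(c,*r['extent'][:2],0.06),3))
E
```

```text
scene 54.118365009938316 -0.0339046566752588 [0.098 0.579 0.607] [-0.11, 0.42, 0.86, -0.25]Traceback (most recent call last):
  File "<stdin>", line 6, in <module>
  File "h.py", line 10, in atz
    o,d=ray(cam,u,v); return o+d*(z-o[2])/d[2]
        ~~~^^^^^^^^^
  File "h.py", line 7, in ray
    R=np.array(c['rotation']).reshape(3,3)
ValueError: cannot reshape array of size 4 into shape (3,3)
```

Rotation is a quaternion.

```bash
sed -i "s/np.array(c\['rotation'\]).reshape(3,3)/Rotation.from_quat(c['rotation']).as_matrix()/; 1a from scipy.spatial.transform import Rotation" h.py
python3 - <<'E'
from h import *
for c in('scene','top'):
    im=bot.camera(c); cv2.imwrite(f'pics/{c}0.png',cv2.resize(im[:,:,::-1],(800,600),interpolation=cv2.INTER_CUBIC))
    cal=bot.get_calibration(c); print(c,cal['vfov'],cal['k1'],np.round(cal['origin'],3),np.round(cal['rotation'],2).tolist())
    for t in('slim_wedge_mid','stout_wedge_mid','gap_mouth','work_bar'):
        for r in bot.look_for(c,t)[:3]: print(t,round(r['score'],2),np.round(r['extent'],1), np.round(atz(c,*r['extent'][:2],0.06),3))
E
```

```text
scene 54.118365009938316 -0.0339046566752588 [0.098 0.579 0.607] [-0.11, 0.42, 0.86, -0.25]
slim_wedge_mid 0.65 [228.6 173.6  15.2  37.2] [ 0.535 -0.041  0.06 ]
stout_wedge_mid 0.84 [256.9 147.4  19.7  29.3] [ 0.539 -0.185  0.06 ]
gap_mouth 0.76 [174.6 255.1  81.9  80.3] [0.472 0.236 0.06 ]
work_bar 0.78 [183.3 262.3  37.7  30.6] [0.446 0.241 0.06 ]
work_bar 0.75 [224.6 216.2  26.9  27.5] [0.454 0.093 0.06 ]
work_bar 0.73 [227.  315.4  41.2  38. ] [0.312 0.291 0.06 ]
top 46.491211708095165 -0.07223628905697345 [0.391 0.016 1.008] [0.02, -0.03, -0.7, 0.71]
slim_wedge_mid 0.74 [285.6 151.2  19.1  19.7] [ 0.549 -0.058  0.06 ]
stout_wedge_mid 0.83 [356.  153.2  15.6  25.3] [ 0.547 -0.21   0.06 ]
gap_mouth 0.68 [168.3 170.7  58.2  83.3] [0.505 0.193 0.06 ]
work_bar 0.69 [238.1 181.9  14.6  38.6] [0.482 0.043 0.06 ]
work_bar 0.68 [160.4 190.4  41.9  14.5] [0.462 0.209 0.06 ]
work_bar 0.64 [141.9 250.8  15.5  40.1] [0.334 0.245 0.06 ]
```

View pics/scene0.png

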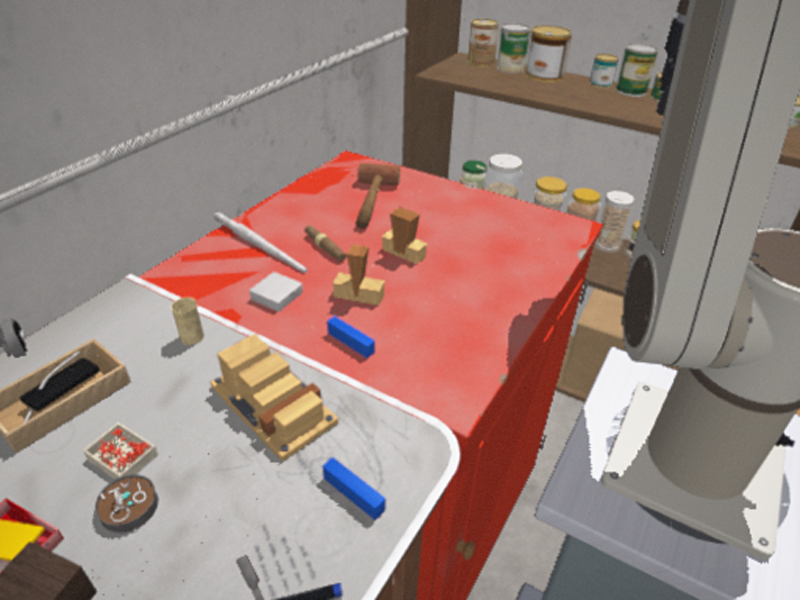

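View pics/top0.png

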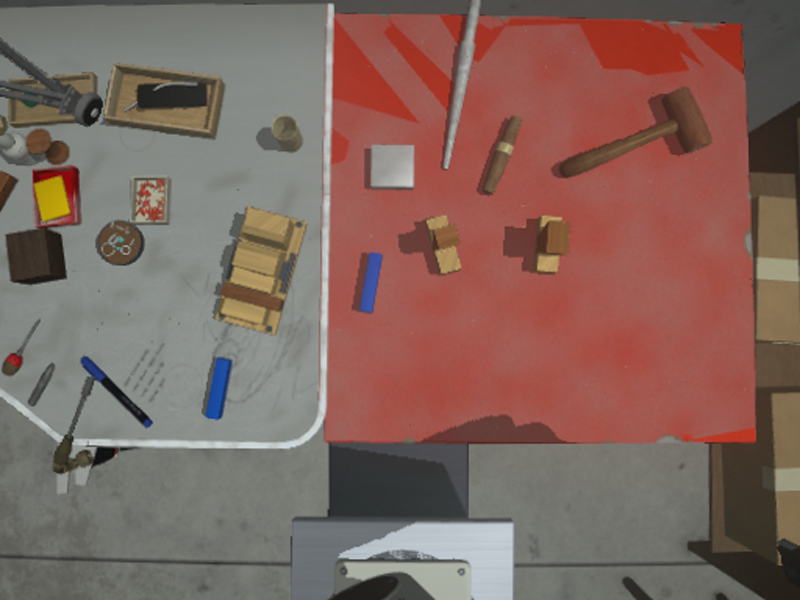

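The slim wedge is in the left block, at about (445,240) in the top view, and the stout one is in the right block at (552,240). The vice is at about (260,270) with the dark bar at (252,296). Next I'll take enlarged crops.

Run:
```python
from h import *
a=bot.camera('top')[125:220,130:205]; b=bot.camera('top')[130:180,262:312]
a=cv2.resize(a,None,fx=6,fy=6,interpolation=cv2.INTER_CUBIC); b=cv2.resize(b,None,fx=6,fy=6,interpolation=cv2.INTER_CUBIC)
s=bot.camera('scene')[150:200,205:255];s=cv2.resize(s,None,fx=5.4,fy=5.4,interpolation=cv2.INTER_CUBIC)
o=np.zeros((570,760,3),np.uint8); o[:,:450]=a; o[:300,455:755]=b; o[300:570,455:725]=s
cv2.imwrite('pics/crop1.png',o[:,:,::-1])
```

```text
(no output)
```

View pics/crop1.png

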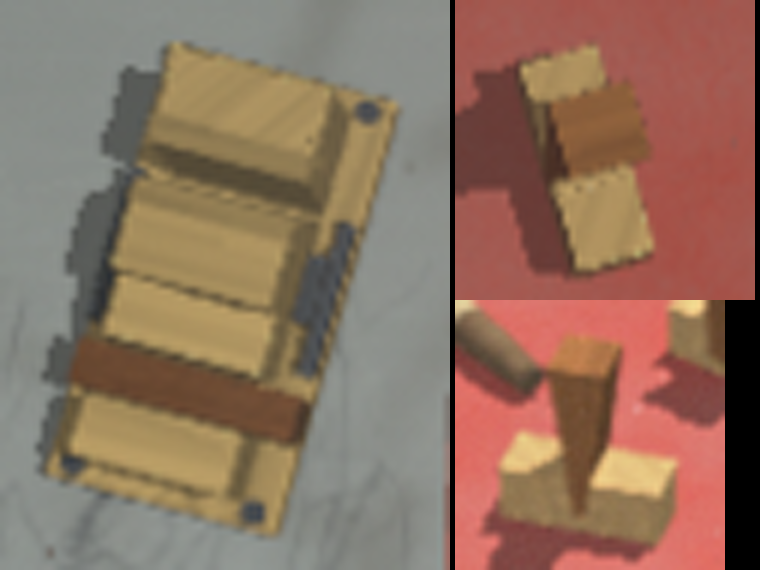

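The top-left crop shows the end stop, with its top edge from (175,45) to (335,90). Below it is the dark gap wall at about y=150–200, then the jaw, and the bar from (75,355) to (305,420). The slim wedge top has corners (550,105), (632,83), (650,155) and (562,178). I'll rectify both views to metric planes.

```bash
cat >> h.py <<'E'
def rect(im,cam,c,ang,z,w,h,s):
    # metric view: up = local x, left = local y, s px/mm ; size mm w,h
    W,H=int(w*s),int(h*s); mx=np.zeros((H,W),np.float32); my=mx.copy()
    ca,sa=np.cos(ang),np.sin(ang)
    for i in range(H):
        for j in range(W):
            x=(H/2-i)/s/1000; y=(W/2-j)/s/1000
            mx[i,j],my[i,j]=proj(cam,[c[0]+ca*x-sa*y,c[1]+sa*x+ca*y,z])
    return cv2.remap(im,mx,my,cv2.INTER_CUBIC)
E
sed -i "s/^def proj(cam,P):/import functools\nC=functools.cache(lambda cam: bot.get_calibration(cam))\ndef proj(cam,P):/; s/    c=bot.get_calibration(cam); f=192/    c=C(cam); f=192/" h.py
python3 - <<'E'
from h import *
A=lambda x,y:atz('top',130+x/6,125+y/6,.065)
B=lambda x,y:atz('top',262+(x-455)/6,130+y/6,.084)
p=[A(175,45),A(335,90)];d=p[0]-p[1];print('vice edge',np.round(p,4).tolist(),np.linalg.norm(d),np.degrees(np.arctan2(-d[0],d[1])))
w=np.array([B(550,105),B(632,83),B(650,155),B(562,178)]);print('wedge',np.round(w,4).tolist(),w.mean(0),[np.linalg.norm(w[i]-w[i-1]) for i in range(4)])
for a,b in((0,1),(3,2)): d=w[a]-w[b];print(np.degrees(np.arctan2(-d[0],d[1])))
for a,b in((0,3),(1,2)): d=w[a]-w[b];print(np.degrees(np.arctan2(d[1],d[0])))
im=bot.camera('top')
a=rect(im,'top',(.50,.195),np.radians(-15.5),.065,90,140,4)
b=rect(im,'top',w.mean(0),np.radians(13),.084,70,70,5)
o=np.zeros((560,720,3),np.uint8);o[:,:360]=a;o[:350,365:715]=b
for k in range(0,560,40): o[k,:8]=255
cv2.imwrite('pics/rect.png',o[:,:,::-1])
ob=bot.get_obs();print(ob['eef_pos'],ob['tool_rot'],ob['clock'],bot.tip_extent)
print(Rotation.from_quat(ob['tool_rot']).as_matrix().round(3))
E
```

```text
vice edge [[0.5861, 0.2136, 0.065], [0.5703, 0.156, 0.065]] 0.05972479730221166 -15.333897951701106
wedge [[0.5529, -0.0395, 0.084], [0.561, -0.0681, 0.084], [0.5357, -0.0744, 0.084], [0.5273, -0.0438, 0.084]] [ 0.54421452 -0.05641764  0.084     ] [np.float64(0.02596793797451805), np.float64(0.029724253083924946), np.float64(0.02606770070753013), np.float64(0.03177116936374264)]
15.841218638724966
15.401965094953974
9.558695777100041
14.09199060085562
[ 0.19415967 -0.46076117  0.24232514] [ 9.80184455e-01  1.98086934e-01 -4.56250241e-07  1.30786022e-05] 0.8 0.011
[[ 0.922  0.388  0.   ]
 [ 0.388 -0.922 -0.   ]
 [-0.     0.    -1.   ]]
```

View pics/rect.png

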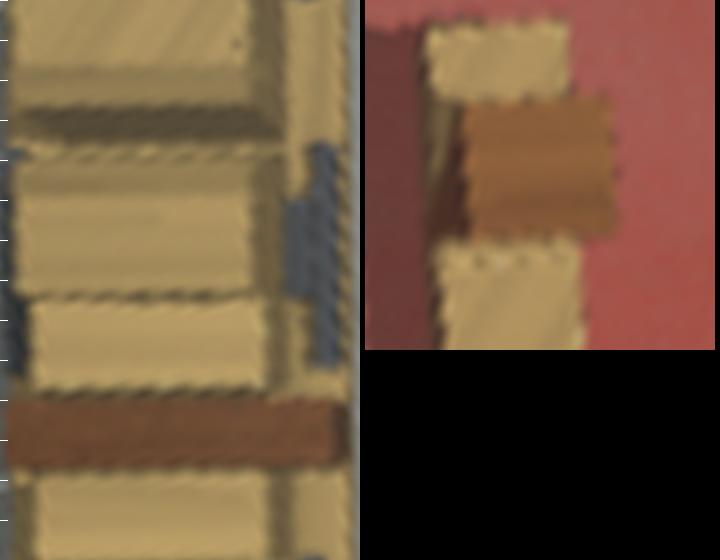

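Both rectified views are aligned well. The wedge top is centred near (538,170), within 1 mm of my estimate. The gap is ambiguous: there are bands at y=65–105 (light), 105–140 (dark) and 160–190. I'll check these in the scene view with projected grid marks.

Run:
```python
from h import *
im=bot.camera('scene'); x0,y0=130,208; s=8
o=cv2.resize(im[y0:y0+75,x0:x0+95],None,fx=s,fy=s,interpolation=cv2.INTER_CUBIC)
a=np.radians(-15.5);ca,sa=np.cos(a),np.sin(a)
def P(row,col,z=.065):
    x=(280-row)/4000;y=(180-col)/4000
    u,v=proj('scene',[.5+ca*x-sa*y,.195+sa*x+ca*y,z]);return (int((u-x0+.5)*s),int((v-y0+.5)*s))
for r,c in((65,(255,0,0)),(105,(0,255,0)),(155,(0,0,255)),(190,(255,0,255)),(295,(0,255,255))):
    cv2.line(o,P(r,20),P(r,80),c,1)
    cv2.line(o,P(r,200),P(r,250),c,1)
cv2.imwrite('pics/sc1.png',o[:,:,::-1])
```

```text
(no output)
```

View pics/sc1.png

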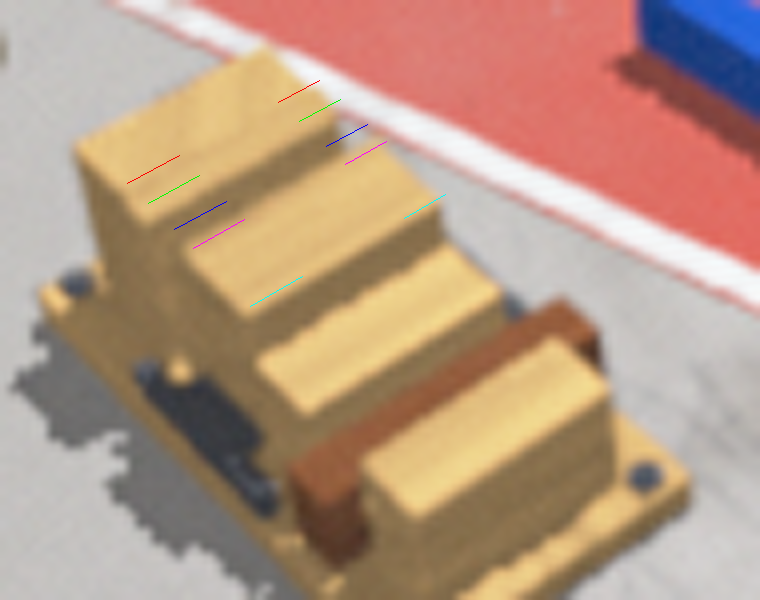

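The scene view shows the stop's visible inner edge a little beyond the green line (row 105) and the jaw's top edge on the magenta line (row 190). I'll compare intensity profiles from both cameras.

Run:
```python
from h import *
L=[]
for c in('top','scene'):
    r=rect(bot.camera(c).astype(np.uint8),c,(.50,.195),np.radians(-15.5),.065,60,200,2)
    L.append(r[:,25:85].mean((1,2)))
# vice-x in mm of each row
for i in range(20,330-80,2): print(f'{(200-i)/2:.0f}:{L[0][i]:.0f}/{L[1][i]:.0f}',end='  ')
```

```text
90:134/204  89:134/203  88:134/202  87:134/202  86:134/202  85:134/203  84:134/202  83:133/201  82:130/200  81:124/198  80:120/197  79:122/194  78:128/192  77:133/189  76:135/187  75:135/185  74:134/184  73:134/183  72:134/182  71:134/181  70:134/180  69:134/181  68:135/181  67:135/182  66:135/182  65:135/182  64:135/182  63:135/182  62:136/183  61:136/183  60:136/184  59:136/184  58:136/184  57:136/184  56:135/183  55:132/183  54:126/182  53:120/180  52:117/179  51:116/178  50:117/177  49:117/177  48:118/177  47:118/178  46:115/179  45:109/179  44:96/179  43:81/178  42:72/177  41:71/173  40:72/167  39:72/157  38:71/145  37:72/133  36:76/123  35:84/117  34:98/116  33:111/116  32:115/117  31:112/118  30:111/120  29:116/122  28:119/126  27:119/134  26:118/145  25:117/156  24:116/165  23:118/172  22:123/176  21:129/179  20:135/180  19:138/182  18:139/184  17:138/185  16:137/185  15:135/185  14:135/184  13:135/184  12:135/183  11:136/183  10:136/183  9:136/183  8:135/184  7:134/183  6:132/182  5:131/181  4:130/180  3:129/179  2:131/178  1:134/179  0:135/181  -1:133/183  -2:122/184  -3:105/183  -4:95/176  -5:103/164  -6:124/146  -7:140/128  -8:146/115  -9:146/108  -10:145/108  -11:145/109  -12:144/112  -13:143/113  -14:141/114  -15:140/115  -16:139/118  -17:139/125  -18:138/139  -19:138/156  -20:140/172  -21:142/184  -22:145/190  -23:147/193  -24:146/193
```

Taken together, the gap throat lies at vice-x 30 to 44 mm, centre ≈37.3, which gives about 14 mm of width as expected. The gap mouth is then at ≈(0.539, 0.196) with x axis at −15.5°. The wedge is at (0.545, −0.056) with x axis at 14°. I'm moving above the wedge.

Emit:
drive_tool:
  rows:
    - {"dx": 0.7, "dy": -0.35, "dz": 0, "wz": 0.2, "hand": 60}
    - {"dx": 1.4, "dy": -0.7, "dz": 0.1, "wz": 0.4, "hand": 60}
    - {"dx": 2.1, "dy": -1.05, "dz": 0.2, "wz": 0.6, "hand": 60}
    - {"dx": 2.8, "dy": -1.4, "dz": 0.3, "wz": 0.8, "hand": 60}
    - {"dx": 3.5, "dy": -1.75, "dz": 0.4, "wz": 1.0, "hand": 60}
    - {"dx": 4.2, "dy": -2.1, "dz": 0.5, "wz": 1.2, "hand": 60}
    - {"dx": 4.9, "dy": -2.45, "dz": 0.6, "wz": 1.4, "hand": 60}
    - {"dx": 5.6, "dy": -2.8, "dz": 0.7, "wz": 1.6, "hand": 60}
    - {"dx": 6.3, "dy": -3.15, "dz": 0.8, "wz": 1.76, "hand": 60}
    - {"dx": 7.0, "dy": -3.5, "dz": 0.9, "wz": 1.76, "hand": 60}
    - {"dx": 7.7, "dy": -3.85, "dz": 1.0, "wz": 1.76, "hand": 60}
    - {"dx": 8.4, "dy": -4.2, "dz": 1.1, "wz": 1.76, "hand": 60}
    - {"dx": 9.0, "dy": -4.5, "dz": 1.2, "wz": 1.76, "hand": 60}
    - {"dx": 9.4, "dy": -4.65, "dz": 1.4, "wz": 1.76, "hand": 60}
    - {"dx": 9.61, "dy": -4.75, "dz": 1.6, "wz": 1.76, "hand": 60}
    - {"dx": 9.61, "dy": -4.75, "dz": 1.64, "wz": 1.76, "hand": 60}
    - {"dx": 9.61, "dy": -4.75, "dz": 1.64, "wz": 1.76, "hand": 60}

```text
invalid input at $.rows[0]: expected keys dx, dy, dz, wx, wy, wz, hand
```

Emit:
drive_tool:
  rows:
    - {"dx": 0.7, "dy": -0.35, "dz": 0, "wx": 0, "wy": 0, "wz": 0.2, "hand": 60}
    - {"dx": 1.4, "dy": -0.7, "dz": 0.1, "wx": 0, "wy": 0, "wz": 0.4, "hand": 60}
    - {"dx": 2.1, "dy": -1.05, "dz": 0.2, "wx": 0, "wy": 0, "wz": 0.6, "hand": 60}
    - {"dx": 2.8, "dy": -1.4, "dz": 0.3, "wx": 0, "wy": 0, "wz": 0.8, "hand": 60}
    - {"dx": 3.5, "dy": -1.75, "dz": 0.4, "wx": 0, "wy": 0, "wz": 1.0, "hand": 60}
    - {"dx": 4.2, "dy": -2.1, "dz": 0.5, "wx": 0, "wy": 0, "wz": 1.2, "hand": 60}
    - {"dx": 4.9, "dy": -2.45, "dz": 0.6, "wx": 0, "wy": 0, "wz": 1.4, "hand": 60}
    - {"dx": 5.6, "dy": -2.8, "dz": 0.7, "wx": 0, "wy": 0, "wz": 1.6, "hand": 60}
    - {"dx": 6.3, "dy": -3.15, "dz": 0.8, "wx": 0, "wy": 0, "wz": 1.76, "hand": 60}
    - {"dx": 7.0, "dy": -3.5, "dz": 0.9, "wx": 0, "wy": 0, "wz": 1.76, "hand": 60}
    - {"dx": 7.7, "dy": -3.85, "dz": 1.0, "wx": 0, "wy": 0, "wz": 1.76, "hand": 60}
    - {"dx": 8.4, "dy": -4.2, "dz": 1.1, "wx": 0, "wy": 0, "wz": 1.76, "hand": 60}
    - {"dx": 9.0, "dy": -4.5, "dz": 1.2, "wx": 0, "wy": 0, "wz": 1.76, "hand": 60}
    - {"dx": 9.4, "dy": -4.65, "dz": 1.4, "wx": 0, "wy": 0, "wz": 1.76, "hand": 60}
    - {"dx": 9.61, "dy": -4.75, "dz": 1.6, "wx": 0, "wy": 0, "wz": 1.76, "hand": 60}
    - {"dx": 9.61, "dy": -4.75, "dz": 1.64, "wx": 0, "wy": 0, "wz": 1.76, "hand": 60}
    - {"dx": 9.61, "dy": -4.75, "dz": 1.64, "wx": 0, "wy": 0, "wz": 1.76, "hand": 60}

```text
clock: 2.65
eef_pos: [0.5436, -0.0558, 0.1595]
tool_rot: [0.993, 0.122, -0.001, -0.0]
ft_force: [0.3, -0.5, 0.8]
grip_width: 0.0599
grasp_force: 0.0
```

Run:
```python
from h import *
im=bot.camera('scene'); o=cv2.resize(im[100:200,190:290],None,fx=6,fy=6,interpolation=cv2.INTER_CUBIC)
cv2.imwrite('pics/sc2.png',o[:,:,::-1])
```

```text
(no output)
```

View pics/sc2.png

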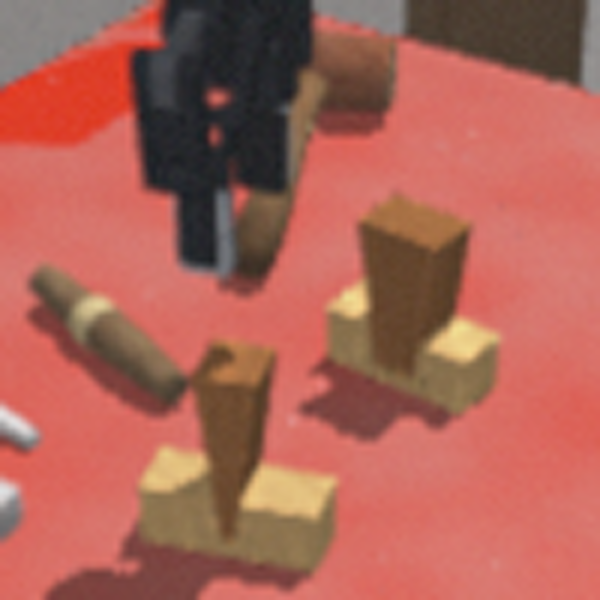

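The open gripper hangs at (205,260), above and beyond the slim wedge top at (235,365). The projection will show whether it is really above it.

Run:
```python
from h import *
e=bot.get_obs()['eef_pos']; R=Rotation.from_quat(bot.get_obs()['tool_rot']).as_matrix()
f=lambda P:np.round((proj('scene',P)-[190,100]+.5)*6)
print('tips',[f(e+R@[0,s*.030,.002])for s in(-1,1)],'top c',f([.545,-.056,.084]),'foot',f([.545,-.056,0]))
a=np.radians(14)
print([f([.545+np.cos(a)*x-np.sin(a)*y,-.056+np.sin(a)*x+np.cos(a)*y,.084]) for x,y in((-.014,.015),(.014,.015),(.014,-.015),(-.014,-.015))])
```

```text
tips [array([205., 254.]), array([258., 181.])] top c [234. 373.] foot [238. 533.]
[array([253., 398.]), array([189., 386.]), array([215., 348.]), array([278., 360.])]
```

The projection agrees to within about 2 mm, so I'll descend and grip.

Emit:
drive_tool:
  rows:
    - {"dx": 0.03, "dy": 0, "dz": 0.4, "wx": 0, "wy": 0, "wz": 0, "hand": 60}
    - {"dx": 0.03, "dy": 0, "dz": 0.8, "wx": 0, "wy": 0, "wz": 0, "hand": 60}
    - {"dx": 0.03, "dy": 0, "dz": 1.2, "wx": 0, "wy": 0, "wz": 0, "hand": 60}
    - {"dx": 0.03, "dy": 0, "dz": 1.5, "wx": 0, "wy": 0, "wz": 0, "hand": 60}
    - {"dx": 0.03, "dy": 0, "dz": 1.7, "wx": 0, "wy": 0, "wz": 0, "hand": 60}
    - {"dx": 0.03, "dy": 0, "dz": 1.8, "wx": 0, "wy": 0, "wz": 0, "hand": 60}
    - {"dx": 0.03, "dy": 0, "dz": 1.8, "wx": 0, "wy": 0, "wz": 0, "hand": 45}
    - {"dx": 0.03, "dy": 0, "dz": 1.8, "wx": 0, "wy": 0, "wz": 0, "hand": 35}
    - {"dx": 0.03, "dy": 0, "dz": 1.8, "wx": 0, "wy": 0, "wz": 0, "hand": 20}
    - {"dx": 0.03, "dy": 0, "dz": 1.8, "wx": 0, "wy": 0, "wz": 0, "hand": 20}
    - {"dx": 0.03, "dy": 0, "dz": 1.8, "wx": 0, "wy": 0, "wz": 0, "hand": 20}
    - {"dx": 0.03, "dy": 0, "dz": 1.8, "wx": 0, "wy": 0, "wz": 0, "hand": 20}
    - {"dx": 0.03, "dy": 0, "dz": 1.8, "wx": 0, "wy": 0, "wz": 0, "hand": 20}

```text
clock: 4.0
eef_pos: [0.5467, -0.0548, 0.0715]
tool_rot: [0.992, 0.123, 0.001, 0.0]
ft_force: [-1.3, -0.3, 6.3]
grip_width: 0.0296
grasp_force: 58.6
```

Emit:
drive_tool:
  rows:
    - {"dx": 0, "dy": 0, "dz": -0.1, "wx": 0, "wy": 0, "wz": 0, "hand": 20}
    - {"dx": 0, "dy": 0, "dz": -0.4, "wx": 0, "wy": 0, "wz": 0, "hand": 20}
    - {"dx": 0, "dy": 0, "dz": -0.8, "wx": 0, "wy": 0, "wz": 0, "hand": 20}
    - {"dx": 0, "dy": 0, "dz": -1.2, "wx": 0, "wy": 0, "wz": 0, "hand": 20}
    - {"dx": 0, "dy": 0, "dz": -1.6, "wx": 0, "wy": 0, "wz": 0, "hand": 20}
    - {"dx": 0, "dy": 0, "dz": -2.0, "wx": 0, "wy": 0, "wz": 0, "hand": 20}
    - {"dx": 0, "dy": 0, "dz": -2.2, "wx": 0, "wy": 0, "wz": 0, "hand": 20}
    - {"dx": 0, "dy": 0, "dz": -2.2, "wx": 0, "wy": 0, "wz": 0, "hand": 20}

```text
clock: 4.8
eef_pos: [0.5473, -0.0551, 0.182]
tool_rot: [0.993, 0.122, 0.002, 0.001]
ft_force: [-0.7, 0.0, -0.8]
grip_width: 0.0287
grasp_force: 58.4
```

Run:
```python
from h import *
o=bot.get_obs();e=o['eef_pos'];R=Rotation.from_quat(o['tool_rot']).as_matrix();print(e,R.round(3).tolist(),o['grip_width'])
d=np.array([.539,.196,e[2]])-e; print('tool delta units',(R.T@d)/.05, 'turn', (np.degrees(np.arctan2(R[1,0],R[0,0]))+15.5)/5)
print(o['joint_pos'])
```

```text
[ 0.54729139 -0.05514089  0.1819583 ] [[0.97, 0.243, 0.004], [0.243, -0.97, -0.001], [0.003, 0.001, -1.0]] 0.028689682665477296
tool delta units [ 1.05724456e+00 -4.91308646e+00 -3.65305705e-03] turn 5.907049217018802
[-1.00276786e-01  3.68476936e-01  2.29625105e-02  1.22172931e+00
 -2.57089140e-04  2.79635651e+00]
```

Joint 6 (160°) would run out of range with the direct turn, so I'm using the equivalent half-turned pose: −150.5°, wz = −30.1.

Emit:
drive_tool:
  rows:
    - {"dx": 0.05, "dy": -0.25, "dz": 0, "wx": 0, "wy": 0, "wz": -1.0, "hand": 20}
    - {"dx": 0.1, "dy": -0.5, "dz": 0, "wx": 0, "wy": 0, "wz": -2.6, "hand": 20}
    - {"dx": 0.15, "dy": -0.75, "dz": 0, "wx": 0, "wy": 0, "wz": -4.2, "hand": 20}
    - {"dx": 0.2, "dy": -1.0, "dz": 0, "wx": 0, "wy": 0, "wz": -5.8, "hand": 20}
    - {"dx": 0.25, "dy": -1.25, "dz": 0, "wx": 0, "wy": 0, "wz": -7.4, "hand": 20}
    - {"dx": 0.3, "dy": -1.5, "dz": 0, "wx": 0, "wy": 0, "wz": -9.0, "hand": 20}
    - {"dx": 0.36, "dy": -1.75, "dz": 0, "wx": 0, "wy": 0, "wz": -10.6, "hand": 20}
    - {"dx": 0.42, "dy": -2.0, "dz": 0, "wx": 0, "wy": 0, "wz": -12.2, "hand": 20}
    - {"dx": 0.48, "dy": -2.25, "dz": 0, "wx": 0, "wy": 0, "wz": -13.8, "hand": 20}
    - {"dx": 0.54, "dy": -2.5, "dz": 0, "wx": 0, "wy": 0, "wz": -15.4, "hand": 20}
    - {"dx": 0.6, "dy": -2.75, "dz": 0, "wx": 0, "wy": 0, "wz": -17.0, "hand": 20}
    - {"dx": 0.65, "dy": -3.0, "dz": 0, "wx": 0, "wy": 0, "wz": -18.6, "hand": 20}
    - {"dx": 0.7, "dy": -3.25, "dz": 0, "wx": 0, "wy": 0, "wz": -20.2, "hand": 20}
    - {"dx": 0.75, "dy": -3.5, "dz": 0, "wx": 0, "wy": 0, "wz": -21.8, "hand": 20}
    - {"dx": 0.8, "dy": -3.75, "dz": 0, "wx": 0, "wy": 0, "wz": -23.4, "hand": 20}
    - {"dx": 0.85, "dy": -4.0, "dz": 0, "wx": 0, "wy": 0, "wz": -25.0, "hand": 20}
    - {"dx": 0.91, "dy": -4.3, "dz": 0, "wx": 0, "wy": 0, "wz": -26.6, "hand": 20}
    - {"dx": 0.97, "dy": -4.6, "dz": 0, "wx": 0, "wy": 0, "wz": -28.2, "hand": 20}
    - {"dx": 1.03, "dy": -4.8, "dz": 0, "wx": 0, "wy": 0, "wz": -29.5, "hand": 20}
    - {"dx": 1.06, "dy": -4.91, "dz": 0, "wx": 0, "wy": 0, "wz": -30.1, "hand": 20}

```text
clock: 6.8
eef_pos: [0.5372, 0.1968, 0.1786]
tool_rot: [0.132, 0.991, -0.001, -0.001]
ft_force: [-0.3, -0.5, -0.4]
grip_width: 0.0291
grasp_force: 58.4
```

Emit:
drive_tool:
  rows:
    - {"dx": 0, "dy": 0, "dz": 0.3, "wx": 0, "wy": 0, "wz": 0, "hand": 20}
    - {"dx": 0, "dy": 0, "dz": 0.5, "wx": 0, "wy": 0, "wz": 0, "hand": 20}
    - {"dx": 0, "dy": 0, "dz": 0.5, "wx": 0, "wy": 0, "wz": 0, "hand": 20}

```text
clock: 7.1
eef_pos: [0.5361, 0.1953, 0.1523]
tool_rot: [0.135, 0.991, -0.001, -0.003]
ft_force: [-0.5, -0.6, -0.4]
grip_width: 0.0295
grasp_force: 58.4
```

Run:
```python
from h import *
o=bot.get_obs();e=o['eef_pos'];R=Rotation.from_quat(o['tool_rot']).as_matrix();print(e,R.round(3).tolist(),o['ft_force'])
im=bot.camera('scene'); x0,y0,s=130,170,6
q=cv2.resize(im[y0:y0+100,x0:x0+100],None,fx=s,fy=s,interpolation=cv2.INTER_CUBIC)
cv2.imwrite('pics/sc3.png',q[:,:,::-1])
f=lambda P:np.round((proj('scene',P)-[x0,y0]+.5)*s)
a=np.radians(-15.5);foot=e[2]-.0715
g=lambda x,y,z:f([e[0]+np.cos(a)*x-np.sin(a)*y,e[1]+np.sin(a)*x+np.cos(a)*y,z])
print('foot corners',g(-.003,.015,foot),g(.003,.015,foot),g(-.003,-.015,foot))
print('gap mouth',f([.539,.196,.065]))
```

```text
[0.53609245 0.19530839 0.15227928] [[-0.964, 0.267, -0.006], [0.267, 0.964, -0.002], [0.005, -0.004, -1.0]] [-0.45157385 -0.63499584 -0.36225989]
foot corners [162. 345.] [153. 335.] [239. 303.]
gap mouth [194. 351.]
```

View pics/sc3.png

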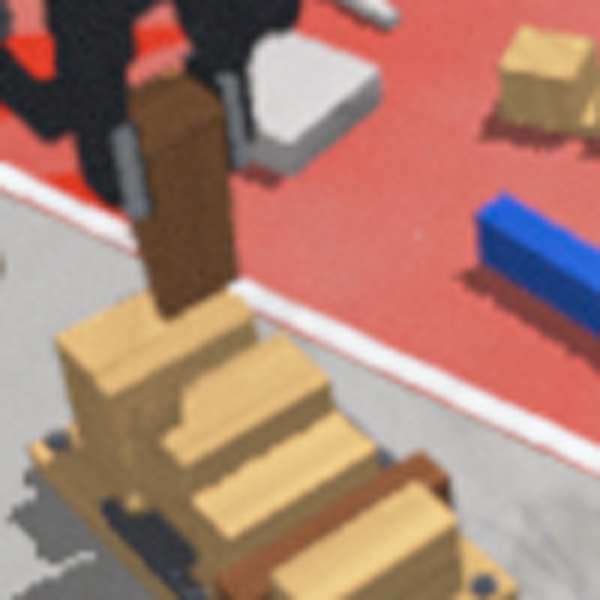

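The held wedge's foot edge runs from (165,318) to (238,285), about 24 px above my prediction. The left fingertip ends at about (135,215). The stop's lip band now shows between (95,365)–(240,300) and (105,390)–(255,322). I'll check the fingertip prediction to separate a z error from an x error.

Run:
```python
from h import *
o=bot.get_obs();e=o['eef_pos']
for cam,x0,y0 in(('scene',130,170),):
    f=lambda P:np.round((proj(cam,P)-[x0,y0]+.5)*6)
    a=np.radians(-15.5)
    g=lambda x,y,z:f([e[0]+np.cos(a)*x-np.sin(a)*y,e[1]+np.sin(a)*x+np.cos(a)*y,z])
    print('tip +y',g(-.011,.015,e[2]-.011),g(.011,.015,e[2]-.011),'tip -y',g(-.011,-.015,e[2]-.011))
    t=e[2]+.0125
    print('top',g(-.014,.015,t),g(.014,.015,t),g(-.014,-.015,t),g(.014,-.015,t))
im=bot.camera('scene')[165:235,135:185]; q=cv2.resize(im,None,fx=8,fy=8,interpolation=cv2.INTER_CUBIC)
t=bot.camera('top'); u=proj('top',[.539,.196,.1]).astype(int); print(u)
t=cv2.resize(t[u[1]-35:u[1]+35,u[0]-24:u[0]+24],None,fx=8,fy=8,interpolation=cv2.INTER_CUBIC)
q=np.clip(q.astype(float)*1.5,0,255).astype(np.uint8)
cv2.imwrite('pics/sc4.png',np.hstack([q,t])[:,:,::-1])
```

```text
tip +y [146. 215.] [110. 182.] tip -y [227. 175.]
top [140. 162.] [ 93. 120.] [223. 121.] [175.  81.]
[163 151]
```

View pics/sc4.png

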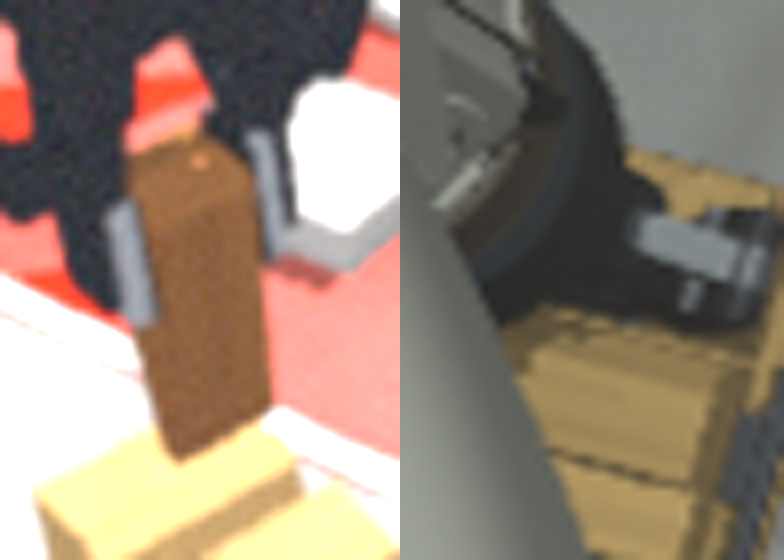

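Pad tips match the prediction, at (150,325) in the crop. The wedge, though, looks tipped about the grip axis: its foot edge at (180,462)–(270,405) is too high and its top face looks too open. I'll fit its pose from the corners.

Run:
```python
from h import *
from scipy.optimize import least_squares
e=np.array(bot.get_obs()['eef_pos'])
L=lambda x,y,z:np.array([x,y,z])
pts=[L(-14,15,12.5),L(-14,-15,12.5),L(-3,15,-71.5),L(-3,-15,-71.5)]
obs=np.array([(175,235),(255,185),(181,462),(270,405)])/8+[135-.5,165-.5]
V=Rotation.from_euler('z',-15.5,degrees=True)
def pred(p,pts=pts):
    tilt,yaw,dx,dz=p
    R=V*Rotation.from_euler('z',yaw,degrees=True)*Rotation.from_euler('y',tilt,degrees=True)
    return np.array([proj('scene',e+R.apply((q+[dx,0,dz])/1000)) for q in pts])
r=lambda p:np.r_[(pred(p)-obs).ravel(),np.array([p[0]/20,p[1]/4,p[2]/4,p[3]/4])]
s=least_squares(r,[0,0,0,0]);print(s.x.round(1),s.cost);print((pred(s.x)-obs).round(1))
print('pred top +x+y crop',(pred(s.x,[L(14,15,12.5),L(14,-15,12.5)])-[134.5,164.5])*8)
print('rms no tilt',(pred([0,0,0,0])-obs).round(1))
```

```text
[-3.3  5.8 -4.5  7.5] 8.393170021311542
[[-1.7  0.4]
 [ 1.3 -0.8]
 [-1.3  1.3]
 [-0.5  0.9]]
pred top +x+y crop [[ 86.07249509 181.90668382]
 [189.96942915 124.78196097]]
rms no tilt [[-4.2  1.8]
 [-0.3  1.3]
 [-1.6  3.4]
 [-0.   3.7]]
```

The fit is ambiguous: tilt is at most about 4° with the foot a few mm toward +x, and the TCP being ~2.6 mm short in x roughly offsets that. The sloped lips guide the foot, so I'll descend gently and watch the force.

Emit:
drive_tool:
  rows:
    - {"dx": 0, "dy": 0, "dz": 0.1, "wx": 0, "wy": 0, "wz": 0, "hand": 20}
    - {"dx": 0, "dy": 0, "dz": 0.2, "wx": 0, "wy": 0, "wz": 0, "hand": 20}
    - {"dx": 0, "dy": 0, "dz": 0.3, "wx": 0, "wy": 0, "wz": 0, "hand": 20}
    - {"dx": 0, "dy": 0, "dz": 0.36, "wx": 0, "wy": 0, "wz": 0, "hand": 20}
    - {"dx": 0, "dy": 0, "dz": 0.4, "wx": 0, "wy": 0, "wz": 0, "hand": 20}
    - {"dx": 0, "dy": 0, "dz": 0.4, "wx": 0, "wy": 0, "wz": 0, "hand": 20}

```text
clock: 7.85
eef_pos: [0.5378, 0.196, 0.1349]
tool_rot: [0.134, 0.991, -0.0, -0.0]
ft_force: [-0.6, 0.3, -0.2]
grip_width: 0.0291
grasp_force: 58.4
```

Emit:
drive_tool:
  rows:
    - {"dx": 0, "dy": 0, "dz": 0.06, "wx": 0, "wy": 0, "wz": 0, "hand": 20}
    - {"dx": 0, "dy": 0, "dz": 0.12, "wx": 0, "wy": 0, "wz": 0, "hand": 20}
    - {"dx": 0, "dy": 0, "dz": 0.18, "wx": 0, "wy": 0, "wz": 0, "hand": 20}
    - {"dx": 0, "dy": 0, "dz": 0.18, "wx": 0, "wy": 0, "wz": 0, "hand": 20}

```text
clock: 8.25
eef_pos: [0.5376, 0.1959, 0.1257]
tool_rot: [0.134, 0.991, -0.0, -0.001]
ft_force: [0.9, -0.9, -0.1]
grip_width: 0.0293
grasp_force: 58.4
```

Run:
```python
from h import *
im=bot.camera('scene'); x0,y0,s=138,185,8
q=cv2.resize(im[y0:y0+70,x0:x0+60],None,fx=s,fy=s,interpolation=cv2.INTER_CUBIC)
cv2.imwrite('pics/sc5.png',np.clip(q[:,:,::-1]*1.15,0,255))
```

```text
[ WARN:0@0.438] global loadsave.cpp:1063 imwrite_ Unsupported depth image for selected encoder is fallbacked to CV_8U.
```

View pics/sc5.png

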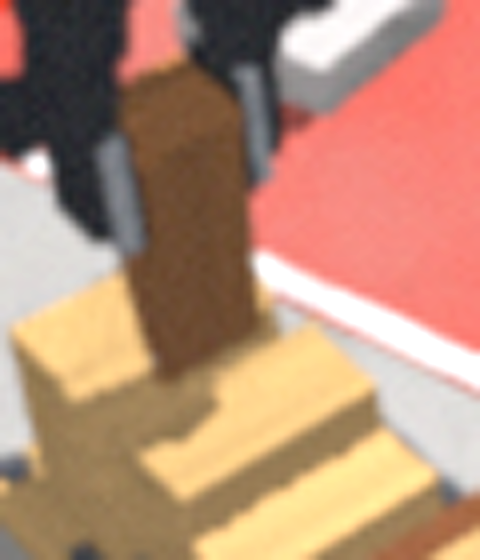

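The foot's lower edge, (165,380)–(255,340), is now below the stop's inner edge, (70,400)–(280,310), and clear of the jaw edge. It is inside the gap mouth, so I'll continue down.

Emit:
drive_tool:
  rows:
    - {"dx": 0, "dy": 0, "dz": 0.08, "wx": 0, "wy": 0, "wz": 0, "hand": 20}
    - {"dx": 0, "dy": 0, "dz": 0.16, "wx": 0, "wy": 0, "wz": 0, "hand": 20}
    - {"dx": 0, "dy": 0, "dz": 0.24, "wx": 0, "wy": 0, "wz": 0, "hand": 20}
    - {"dx": 0, "dy": 0, "dz": 0.3, "wx": 0, "wy": 0, "wz": 0, "hand": 20}
    - {"dx": 0, "dy": 0, "dz": 0.3, "wx": 0, "wy": 0, "wz": 0, "hand": 20}

```text
clock: 8.8
eef_pos: [0.5375, 0.1959, 0.1106]
tool_rot: [0.134, 0.991, -0.0, -0.001]
ft_force: [0.5, 0.7, -0.5]
grip_width: 0.0293
grasp_force: 58.4
```

Emit:
drive_tool:
  rows:
    - {"dx": 0, "dy": 0, "dz": 0.06, "wx": 0, "wy": 0, "wz": 0, "hand": 20}
    - {"dx": 0, "dy": 0, "dz": 0.12, "wx": 0, "wy": 0, "wz": 0, "hand": 20}
    - {"dx": 0, "dy": 0, "dz": 0.18, "wx": 0, "wy": 0, "wz": 0, "hand": 20}
    - {"dx": 0, "dy": 0, "dz": 0.24, "wx": 0, "wy": 0, "wz": 0, "hand": 20}
    - {"dx": 0, "dy": 0, "dz": 0.24, "wx": 0, "wy": 0, "wz": 0, "hand": 20}

```text
clock: 9.3
eef_pos: [0.538, 0.1959, 0.0988]
tool_rot: [0.134, 0.991, -0.0, -0.0]
ft_force: [0.4, -0.5, 0.3]
grip_width: 0.0292
grasp_force: 58.4
```

Emit:
drive_tool:
  rows:
    - {"dx": 0, "dy": 0, "dz": 0.03, "wx": 0, "wy": 0, "wz": 0, "hand": 20}
    - {"dx": 0, "dy": 0, "dz": 0.06, "wx": 0, "wy": 0, "wz": 0, "hand": 20}
    - {"dx": 0, "dy": 0, "dz": 0.09, "wx": 0, "wy": 0, "wz": 0, "hand": 20}
    - {"dx": 0, "dy": 0, "dz": 0.12, "wx": 0, "wy": 0, "wz": 0, "hand": 20}
    - {"dx": 0, "dy": 0, "dz": 0.12, "wx": 0, "wy": 0, "wz": 0, "hand": 20}

```text
clock: 9.8
eef_pos: [0.5378, 0.1962, 0.0932]
tool_rot: [0.134, 0.991, 0.0, -0.0]
ft_force: [-0.3, 0.2, 1.1]
grip_width: 0.0291
grasp_force: 58.5
```

Emit:
drive_tool:
  rows:
    - {"dx": 0, "dy": 0, "dz": 0.03, "wx": 0, "wy": 0, "wz": 0, "hand": 20}
    - {"dx": 0, "dy": 0, "dz": 0.06, "wx": 0, "wy": 0, "wz": 0, "hand": 20}
    - {"dx": 0, "dy": 0, "dz": 0.09, "wx": 0, "wy": 0, "wz": 0, "hand": 20}
    - {"dx": 0, "dy": 0, "dz": 0.12, "wx": 0, "wy": 0, "wz": 0, "hand": 20}
    - {"dx": 0, "dy": 0, "dz": 0.12, "wx": 0, "wy": 0, "wz": 0, "hand": 20}

```text
clock: 10.3
eef_pos: [0.5373, 0.1962, 0.0869]
tool_rot: [0.134, 0.991, 0.0, -0.001]
ft_force: [-3.4, 1.1, 2.4]
grip_width: 0.0293
grasp_force: 58.6
```

Emit:
drive_tool:
  rows:
    - {"dx": 0.02, "dy": 0, "dz": 0.02, "wx": 0, "wy": 0, "wz": 0, "hand": 20}
    - {"dx": 0.03, "dy": 0, "dz": 0.04, "wx": 0, "wy": 0, "wz": 0, "hand": 20}
    - {"dx": 0.03, "dy": 0, "dz": 0.06, "wx": 0, "wy": 0, "wz": 0, "hand": 20}
    - {"dx": 0.03, "dy": 0, "dz": 0.06, "wx": 0, "wy": 0, "wz": 0, "hand": 20}

```text
clock: 10.7
eef_pos: [0.5368, 0.1964, 0.0843]
tool_rot: [0.134, 0.991, 0.0, 0.0]
ft_force: [-0.9, 0.6, 2.5]
grip_width: 0.0293
grasp_force: 58.8
```

Emit:
drive_tool:
  rows:
    - {"dx": 0.01, "dy": 0, "dz": 0.02, "wx": 0, "wy": 0, "wz": 0, "hand": 20}
    - {"dx": 0.01, "dy": 0, "dz": 0.04, "wx": 0, "wy": 0, "wz": 0, "hand": 20}
    - {"dx": 0.01, "dy": 0, "dz": 0.06, "wx": 0, "wy": 0, "wz": 0, "hand": 20}
    - {"dx": 0.01, "dy": 0, "dz": 0.06, "wx": 0, "wy": 0, "wz": 0, "hand": 20}

```text
clock: 11.1
eef_pos: [0.5368, 0.1966, 0.0827]
tool_rot: [0.135, 0.991, 0.0, 0.001]
ft_force: [-2.6, -0.2, 9.6]
grip_width: 0.0289
grasp_force: 59.2
```

Emit:
drive_tool:
  rows:
    - {"dx": 0, "dy": 0, "dz": 0.02, "wx": 0, "wy": 0, "wz": 0, "hand": 20}
    - {"dx": 0, "dy": 0, "dz": 0.04, "wx": 0, "wy": 0, "wz": 0, "hand": 20}
    - {"dx": 0, "dy": 0, "dz": 0.05, "wx": 0, "wy": 0, "wz": 0, "hand": 20}
    - {"dx": 0, "dy": 0, "dz": 0.05, "wx": 0, "wy": 0, "wz": 0, "hand": 20}

```text
clock: 11.5
eef_pos: [0.5369, 0.1967, 0.0822]
tool_rot: [0.135, 0.991, 0.001, 0.002]
ft_force: [-7.5, -1.6, 20.3]
grip_width: 0.029
grasp_force: 59.9
```

The wedge is tight at 20 N with almost no movement. I'll release and rise.

Emit:
drive_tool:
  rows:
    - {"dx": 0, "dy": 0, "dz": 0.02, "wx": 0, "wy": 0, "wz": 0, "hand": 35}
    - {"dx": 0, "dy": 0, "dz": 0, "wx": 0, "wy": 0, "wz": 0, "hand": 45}
    - {"dx": 0, "dy": 0, "dz": -0.05, "wx": 0, "wy": 0, "wz": 0, "hand": 50}
    - {"dx": 0, "dy": 0, "dz": -0.05, "wx": 0, "wy": 0, "wz": 0, "hand": 50}
    - {"dx": 0, "dy": 0, "dz": -0.05, "wx": 0, "wy": 0, "wz": 0, "hand": 50}
    - {"dx": 0, "dy": 0, "dz": -0.3, "wx": 0, "wy": 0, "wz": 0, "hand": 50}
    - {"dx": 0, "dy": 0, "dz": -0.8, "wx": 0, "wy": 0, "wz": 0, "hand": 50}
    - {"dx": 0, "dy": 0, "dz": -1.3, "wx": 0, "wy": 0, "wz": 0, "hand": 50}
    - {"dx": 0, "dy": 0, "dz": -1.3, "wx": 0, "wy": 0, "wz": 0, "hand": 50}

```text
clock: 12.4
eef_pos: [0.5388, 0.1976, 0.1486]
tool_rot: [0.134, 0.991, 0.002, 0.004]
ft_force: [0.1, -0.3, -0.3]
grip_width: 0.05
grasp_force: 0.0
```

Run:
```python
from h import *
im=bot.camera('scene'); x0,y0,s=130,180,8
q=cv2.resize(im[y0:y0+75,x0:x0+95],None,fx=s,fy=s,interpolation=cv2.INTER_CUBIC)
a=np.radians(-15.5)
for x,y,c in((-12,15,(0,255,0)),(-12,-15,(0,255,0))):   # expected top -x corners, 36 mm above mouth
    u=(proj('scene',[.538+np.cos(a)*x/1e3-np.sin(a)*y/1e3,.196+np.sin(a)*x/1e3+np.cos(a)*y/1e3,.101])-[x0,y0]+.5)*s
    cv2.circle(q,tuple(int(k) for k in u),4,c,1)
cv2.imwrite('pics/sc6.png',q[:,:,::-1]); print(bot.get_obs()['ft_force'])
```

```text
[0.0137059  0.38992644 0.84170378]
```

View pics/sc6.png

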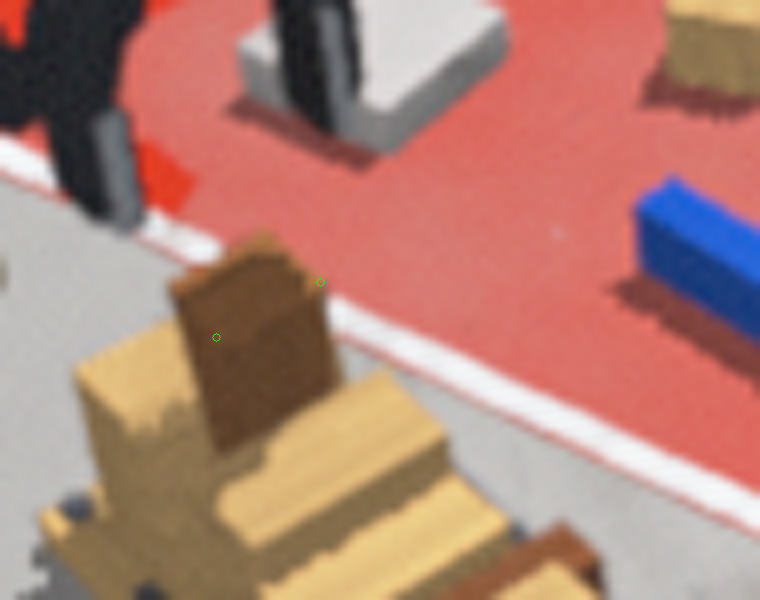

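The wedge stands upright in the gap, with its top edge on the marks for 36 mm above the mouth, at (216,337) and (320,282). That is the tight position. The gripper is clear of it, so I'm handing in.

```bash
python3 -c "
from workcell import bot
print(bot.job_done())"
```

```text
the job is handed in; nothing more can be done
None
```

The slim wedge is in the vice gap, pressed to about 20 N and tight, its top at the expected 36 mm above the mouth, with the stout wedge left in its stand; I handed the job in at about 12.5 s, but no verdict was returned and the grip on the bar was not measured directly.

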